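Pin the flask shaker's deck, then free its sagging gate bolt and hold the guard gate ajar

ROBOT

A 6-joint arm with a two-finger parallel gripper is mounted at the origin on the work surface. World frame = base frame: x ahead of the robot, y to its left, z up, the work surface at z = 0. Lengths are in m, angles in rad, forces in N, time in s.
With the tool pointing down it reaches from about 0.2 to 0.875 m from the base axis. Payload 3.4 kg.
Tool frame: the origin (TCP) lies midway between the tips of the shut fingers; the grasp point (between the pads) lies 19 mm behind it; x points along the fingers, y is the direction in which the jaws open and shut, and the axes are right-handed (so a half turn about x gives the same grasp; the last joint's range is limited). The gripper opens to 94 mm and grips with 3 to 60 N. Pads are 16 mm wide; open, the fingers measure 119 mm over their backs; the gripper's body (75 mm by 177 mm) begins 78 mm behind the grasp point.
Start: joints at [-1.235, 0.276, 1.505, -0, 1.361, -0.121], TCP at [0.254, -0.516, 0.205] pointing down, gripper open.
Joint ranges: [-2.89, 2.89], [-0.75, 2.08], [0.22, 2.7], [-1.18, 4.32], [0.11, 2.71], [-2.7, 2.7]. Speed limits (rad/s): [2.57, 2.57, 3.14, 3.14, 3.14, 3.14].

INTERFACE

Orientations are given as a unit quaternion [x, y, z, w].
In Python, from workcell import sense, read_camera, get_calibration, sign_off gives the robot as it stands. The module is installed in compiled form; this text tells all that it offers.
- The arm moves only by the tool apply_moves, never from a script. Its argument "moves" is a list of rows, each an object of numbers: "dx", "dy", "dz": the shift along the tool's x, y, z in m; "spin": the turn about the tool's x in rad; "claw": the finger opening in m, from 0 to 0.094. A call has 1 to 10 rows; each row shifts and turns the pose as measured when the row begins, along the tool's axes as they then stand; what a row does not reach is not made up. A row lasts 1/8 s, in which the tool goes at most 62.5 mm and 10.7 degrees, less where a joint would pass 70% of its speed; a pose out of reach is approached as far as the arm can. A call is refused whole if a number of a shift passes 0.0625 or a number of a turn 0.188, either way. A call with a gripper value outside its range is refused whole. The fingers move at their own pace and stop on an object; "squeeze" is the grip in N (left out, the last holds). Time passes only in rows, so rows that do not move let the fingers close. It gives the time, the measured TCP pose, the force and the opening at its end, in the units of the state.
- sense(): the state, without advancing time (a new reading comes with each control period).
- read_camera(name): name is "side" or "top" or "wrist"; returns the picture (420x560x3 uint8, blue, green, red); there is no depth.
- get_calibration(name): a dict with "vertical_fov" (degrees; the focal length in pixels is half the picture's height over the tangent of half this angle, whatever the lens; pixels are square), "cx", "cy" (the principal point, pixels), "k1" (the pictures are not rectified: a ray, as slopes to the right and down, at radius r is drawn at 1 + k1 r^2 times it, then the intrinsics apply), "R" (3x3) and "t" (3): a world point X has camera coordinates R X + t; the wrist camera has in their place "hand_eye" (4x4, takes a point from camera to tool coordinates, whose origin is the TCP and whose axes are the tool frame's). Camera axes: x right, y down, z forward; pixel columns grow to the right and rows downward; lengths in m; the calibration is good to about 2 mm. A picture is of the moment at which its call begins: read the wrist's pose just before it. get_calibration takes no time and is no camera call.
- sign_off(): hands the job in, once; it reports no verdict.
The state is a dict: "t": time; "joint_positions": joint angles; "dq": joint speeds; "tau": joint torques, N m; "ee_pos": TCP position; "tool_rot": TCP orientation; "ft_force": force on the tool from outside, world axes, zero at the start; "torque": the same for the moment, N m; "gripper_width": opening from 0.0 (shut) to 1.0 (fully open).
Only numpy, scipy, OpenCV 4.12 (cv2) and the standard library are available. Lean on these libraries where they do the work, as an engineer would, in place of code of your own. Each camera call takes 0.05 s, during which the arm holds its last target.

TASK

Make the flask shaker safe to reach into: take the red lock pin from its blue stand and drop it fully home through the yellow clevis and the deck's tongue, so that the deck cannot travel, and leave it there. Then open the clear guard gate by the red knob of its barrel bolt: the barrel hangs from one screw, so the notched nose of the bolt has sagged onto the bent-up lip of the keeper - lift the bolt off the lip and keep it lifted while you pull it clear of the keeper. Swing the gate about a hand's breadth ajar (some 100 mm at its free edge) and finish still gripping the bolt knob, the bolt drawn, holding the gate there against its closing spring, with the glassware on the bench left undisturbed.

Things in the scene. Friction and masses are not known exactly. Their poses are not given: they have to be found in the camera images.
- shaker: Bench-top flask shaker, fixed. Cream base 75 mm high, on it a clear guard in an aluminium frame to 245 mm above the bench. Origin on the bench under the base, z up, -x side is the front with the gate: base spans x -120..120, y -225..240 mm, guard x -120..120, y -225..102 mm.
- clevis_hole (a point): Centre of the hole at the top face of the yellow clevis, 119 mm above the bench, 73 mm beyond the guard's +y end; axes as the shaker's. Vertical 13 mm hole through upper ear (6), deck tongue (8) and lower ear (6), in line, 24 mm deep in all, 20 mm free below. Tongue gives a little along y and springs back. Ears 36 x 44 mm; back plate 22..32 mm off on the +y side, 2 mm higher than the ear.
- pin: Loose lock pin, 60 g, upright in the blue stand at the start. Steel shank 10 mm wide, 40 mm long, its last 9 mm tapered; above it a round red grip 20 mm wide, 40 mm high, whose underside is the stop. Origin at the shank's point, z towards the grip: grip from z = 40 to 80 mm. Fully home, the grip's underside rests on the clevis and the point is 40 mm below the clevis top.
- pin_stand: Blue plastic block 75 x 55 x 45 mm (x, y, z), fixed to the bench, origin under its centre. The pin stands in its middle hole (12 mm wide, 42 mm deep), the grip resting on the block's top.
- knob: Red knob of the bolt: round bar 15 mm wide, level, sticking out to the front, graspable 9 mm to either side of its origin, with a disc 19 mm wide, 5 mm thick at its outer end. Origin on the bar's axis, 35 mm in front of the bolt's axis, at the start 223 mm above the bench. Its x axis runs along the bar to the gate, y along the bolt to the hinge. Free space below and beside it.
- bolt (a joint): How far the bolt is drawn, m: 0 fully shot, 0.04 fully drawn towards the hinge (knob's +y). 14 mm rod with a notch under its nose; clear of the keeper from 0.03 on. Friction of about 1.5 N holds it where it is.
- barrel (a joint): Tilt of barrel and bolt about the rear screw, rad: 0 hanging (nose 0.12 below level), 0.12 level, 0.15 end of travel. The screw is on the bolt axis, 75 mm from the knob towards the hinge when shot, 232 mm above the bench: lifting the knob 9 mm levels the bolt; then draw it level. Takes about 3 N; let go, it drops. Below 0.06 (knob lifted under 5 mm) the notch hooks on the keeper's lip.
- gate (a joint): Opening of the gate about its upright hinge, rad: 0 shut, growing as the free edge swings out to the front (shaker -x). A spring of about 0.3 N m shut, 0.55 N m at 0.4 rad pulls it shut. The free edge is 270 mm from the hinge: 0.37 rad is 100 mm ajar.
- gate_hinge (a point): On the gate's upright hinge axis at the height of the levelled bolt, 232 mm above the bench; axes turn with the gate and agree with the shaker's when shut. The gate runs from here 270 mm along -y and is 16 mm thick, 80..245 mm above the bench. The knob is 56 mm in front (-x) and, bolt shot, 235 mm along -y; bolt fully drawn, 195 mm.
- keeper_lip (a point): Middle of the top edge of the keeper's bent-up lip, on the lock post at the gate's free edge, 217 mm above the bench; axes as the shaker's. The bow of the keeper encloses the bolt's nose above, below and in front, and stands 25 mm out from the post.
- flask: Glass conical flask standing on the bench, 82 mm wide, 126 mm high. Origin under its centre. Leave alone.
- beaker: Glass beaker standing on the bench, 66 mm wide, 85 mm high. Origin under its centre. Leave alone.
- cylinder: Glass measuring cylinder with a blue foot standing on the bench, foot 72 mm, tube 34 mm wide, 200 mm high. Origin under its centre. Leave alone.

How it is judged:
On the way, in this order (a step that is already met when the one before it is completed fails the run):
1. the lock pin is fully home through clevis and tongue and let go (z of pin in the frame of clevis_hole below -0.036 m and horizontal distance between pin and clevis_hole below 0.006 m and angle between pin's own z axis and vertical below 0.12 rad and contact force between the fingers and pin below 0.2 N), for 0.2 s.
2. the bolt is lifted off the keeper's lip while it is still shot (value of joint barrel above 0.055 rad and value of joint bolt below 0.015 m), for 0.05 s.
3. the bolt is drawn clear of the keeper by its knob (value of joint bolt above 0.03 m and contact force between the fingers and knob above 0.5 N), for 0.1 s.
At the end, for the whole second after the job is handed in: Gate still, 0.25 to 0.55 rad open (67 to 147 mm at its free edge); fingers on the bolt knob with over 1 N; bolt drawn over 30 mm; lock pin home (within 4 mm), within 6 mm of the hole's axis and upright in the clevis; glassware within 30 mm of where it stood (value of joint gate between 0.25 and 0.55 rad and velocity of joint gate between -0.05 and 0.05 rad/s and value of joint bolt above 0.03 m and contact force between the fingers and knob above 1 N and z of pin in the frame of clevis_hole below -0.036 m and horizontal distance between pin and clevis_hole below 0.006 m and angle between pin's own z axis and vertical below 0.12 rad and distance of each of flask, beaker, cylinder from where it was at the start of the episode below 0.03 m); the arm keeps its last pose, push and grip.
It fails at once if a piece of glassware is tipped (over 0.35 rad) or shifted by more than 30 mm (distance of any of flask, beaker, cylinder from where it was at the start of the episode above 0.03 m or angle between any of flask, beaker, cylinder's own z axis and vertical above 0.35 rad).
It also fails if it takes over 58 s, if anything falls off the work surface, if the arm or the gripper's body presses on something with over 40 N, if the wrist force passes 120 N, or if a joint passes its speed limit or range.

## Working session

There is one attempt and no reset: what is moved stays moved. The work goes in short steps, Python scripts to look and compute and a tool call to move; the robot and the scene stay as the last step left them, time stands still between calls to the robot, and variables do not carry over. Pictures are saved under pics/ and viewed, and the job is handed in when it is done.

Besides the shell and the picture viewer there is one more tool, called after "Call:" by a JSON object that holds its "method" and its "body". apply_moves: Moves the arm, as the interface text tells. Its arguments: {"type":"object","properties":{"moves":{"type":"array","items":{"type":"object","properties":{"dx":{"type":"number"},"dy":{"type":"number"},"dz":{"type":"number"},"spin":{"type":"number"},"claw":{"type":"number"}}}},"squeeze":{"type":"number"}},"required":["moves"]}

```bash
ls; mkdir -p pics; python3 - <<'E'
from workcell import *
import cv2,json
s=sense();print({k:(v if not hasattr(v,'tolist') else v.tolist()) for k,v in s.items()})
for n in ['side','top','wrist']:
    im=read_camera(n);cv2.imwrite(f'pics/{n}0.png',im);print(n,get_calibration(n))
E
```

```text
pics
{'t': 0.0, 'joint_positions': [-1.235042482264308, 0.2765919248634421, 1.50613064085521, -3.080149935463251e-05, 1.3606969153676671, -0.12100511193790987], 'dq': [-8.966537595244076e-05, -0.0006058629776700961, -0.0007101382855330653, -0.0005574526864194751, 0.00034120530916707565, -0.0006989033167253296], 'tau': [0.0018693204765440896, -40.45729994773865, -23.721991181373596, 0.07028051884844899, 0.03409064607694745, -0.00014422198091779137], 'ee_pos': [0.25339002520604353, -0.5155169329874868, 0.20460749832839698], 'tool_rot': [-0.6886658329445651, -0.16073170993039604, 0.6888254428984982, -0.15944966971840158], 'ft_force': [-0.03883307812384361, -0.03661094723730748, 0.030643504809329453], 'torque': [0.03127073926332936, -0.0009687607965875727, -0.01872257390177123], 'gripper_width': 1.004256381010127}
side {'vertical_fov': 53.36661978513757, 'cx': 282.8177251235718, 'cy': 201.80107657491612, 'k1': -0.12906564707334017, 'R': array([[ 0.97828824, -0.20617986, -0.02102319],
       [-0.13235319, -0.54347138, -0.82892792],
       [ 0.15948274,  0.81371292, -0.55896023]]), 't': array([-0.49338277,  0.20725899,  1.21746666])}
top {'vertical_fov': 44.422122997058736, 'cx': 278.70257135446013, 'cy': 200.02143369948652, 'k1': 0.04025690500148262, 'R': array([[-0.0226377 , -0.99956065, -0.01913197],
       [-0.98348479,  0.02570274, -0.17915646],
       [ 0.17956949,  0.01476031, -0.98363455]]), 't': array([0.00796058, 0.53340076, 1.47636145])}
wrist {'vertical_fov': 58.193380377671986, 'cx': 277.93281704591544, 'cy': 211.99392491382432, 'k1': -0.08854109912746246, 'hand_eye': array([[ 5.34826444e-04, -2.67307702e-01,  9.63611076e-01,
        -1.79415443e-01],
       [ 9.99999815e-01,  4.22198926e-04, -4.37904182e-04,
        -2.72750546e-05],
       [-2.89780400e-04,  9.63611132e-01,  2.67307879e-01,
        -7.71225684e-02],
       [ 0.00000000e+00,  0.00000000e+00,  0.00000000e+00,
         1.00000000e+00]])}
```

View pics/side0.png

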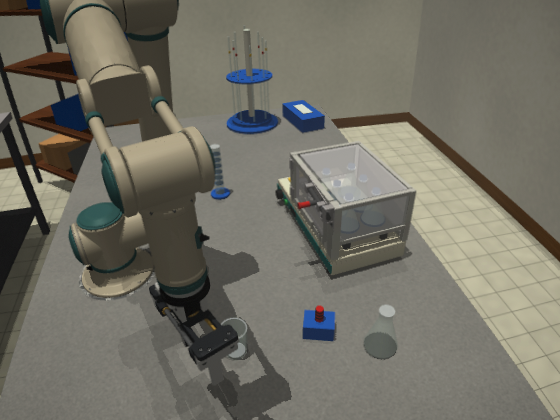

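View pics/top0.png

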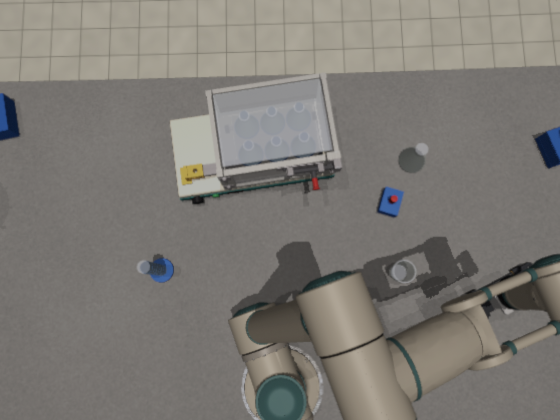

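View pics/wrist0.png

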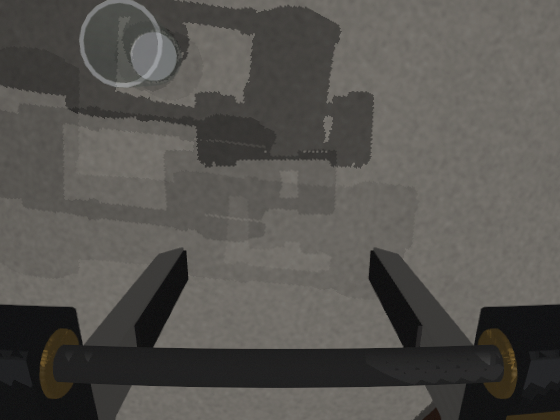

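Side and top show the shaker (side ~345,210; top ~270,130), the pin on its blue stand (side 319,312; top 394,199), the knob (side 305,204; top 315,184) and the yellow clevis (top 192,173). The beaker is nearest the tool.

```bash
cat > h.py <<'E'
import numpy as np,cv2
from workcell import *
from scipy.spatial.transform import Rotation as Ro
def cam(n,s=None):
    c=get_calibration(n); f=210/np.tan(np.radians(c['vertical_fov']/2))
    if n=='wrist':
        T=np.eye(4);T[:3,:3]=Ro.from_quat(s['tool_rot']).as_matrix();T[:3,3]=s['ee_pos']
        W=T@c['hand_eye'];R=W[:3,:3].T;t=-R@W[:3,3]
    else: R,t=np.array(c['R']),np.array(c['t'])
    return dict(f=f,cx=c['cx'],cy=c['cy'],k=c['k1'],R=R,t=t)
def ray(c,u,v):
    d=np.array([(u-c['cx'])/c['f'],(v-c['cy'])/c['f']]);rd=np.hypot(*d);r=rd
    for _ in range(30): r=rd/(1+c['k']*r*r)
    d=d*(r/rd if rd>0 else 1)
    return -c['R'].T@c['t'], c['R'].T@np.array([d[0],d[1],1])
def onz(c,u,v,z):
    o,d=ray(c,u,v);return o+d*(z-o[2])/d[2]
def proj(c,X):
    p=c['R']@np.array(X)+c['t'];x=p[:2]/p[2];x=x*(1+c['k']*(x@x));return np.array([c['f']*x[0]+c['cx'],c['f']*x[1]+c['cy']])
def tri(rs):
    A=np.zeros((3,3));b=np.zeros(3)
    for o,d in rs:
        d=d/np.linalg.norm(d);P=np.eye(3)-np.outer(d,d);A+=P;b+=P@o
    X=np.linalg.solve(A,b);return X,[np.linalg.norm(np.cross(X-o,d/np.linalg.norm(d))) for o,d in rs]
def blobs(im,lo,hi,amin=8,roi=None):
    h=cv2.cvtColor(im,cv2.COLOR_BGR2HSV);m=cv2.inRange(h,lo,hi)
    if lo[0]==0 and hi[0]<=10: m|=cv2.inRange(h,(170,lo[1],lo[2]),(180,255,255))
    n,l,st,ce=cv2.connectedComponentsWithStats(m)
    return [(np.round(ce[i],1).tolist(),st[i].tolist()) for i in range(1,n) if st[i][4]>=amin],l
E
python3 - <<'E'
from h import *
for n in ['side','top']:
    im=cv2.imread(f'pics/{n}0.png')
    print(n,'red',blobs(im,(0,140,80),(8,255,255))[0])
    print('yel',blobs(im,(20,150,100),(32,255,255))[0])
    print('blue',blobs(im,(108,150,60),(125,255,255),40)[0])
a=cv2.imread('pics/side0.png')[130:270,260:430];b=cv2.imread('pics/top0.png')[65:215,160:350]
cv2.imwrite('pics/z1.png',cv2.resize(a,None,fx=4,fy=4,interpolation=2));cv2.imwrite('pics/z2.png',cv2.resize(b,None,fx=4,fy=4,interpolation=2))
E
```

```text
side red [([303.4, 204.1], [298, 201, 12, 7, 59]), ([319.3, 308.7], [316, 306, 8, 7, 43])]
yel [([212.8, 326.8], [211, 325, 5, 5, 12])]
blue [([248.9, 76.2], [227, 69, 45, 14, 410]), ([299.4, 111.8], [283, 100, 41, 27, 457]), ([250.2, 124.7], [227, 113, 51, 20, 528]), ([220.0, 194.2], [211, 189, 19, 10, 109]), ([318.4, 326.1], [303, 310, 32, 31, 764])]
top red [([314.9, 183.5], [312, 178, 7, 12, 63]), ([393.5, 198.5], [391, 196, 6, 6, 32])]
yel [([192.1, 177.7], [185, 175, 18, 7, 41])]
blue [([4.0, 119.9], [0, 94, 18, 45, 350]), ([554.8, 141.0], [546, 128, 14, 37, 259]), ([389.3, 202.1], [379, 188, 24, 28, 394]), ([164.0, 270.0], [151, 259, 22, 23, 218])]
```

View pics/z1.png

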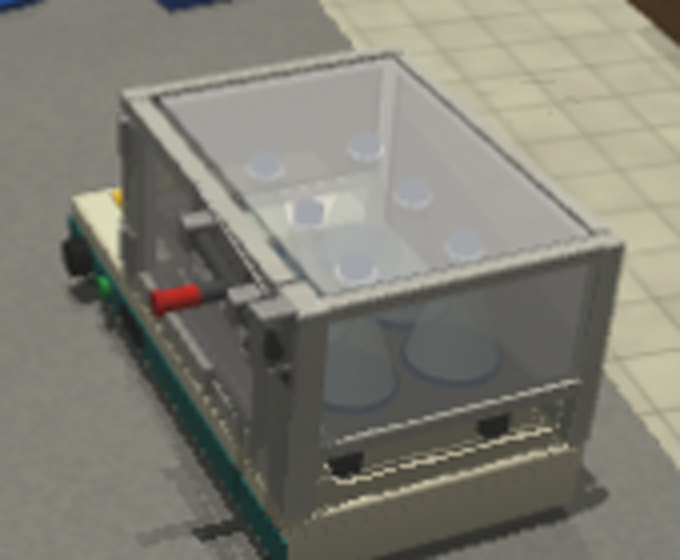

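View pics/z2.png

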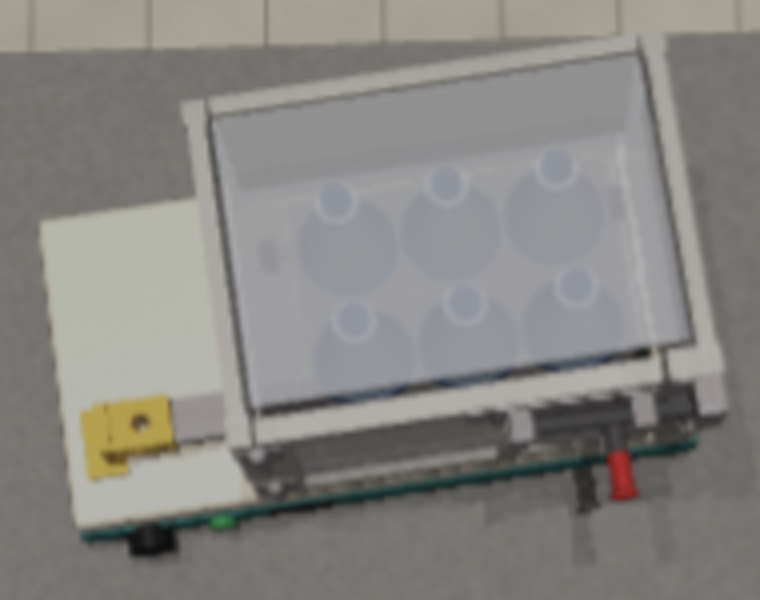

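Side zoom: knob bar from (155,300) to (200,293), keeper to its right at the free edge. Top zoom: clevis hole at (141,422), i.e. pixel about (195,170.3); knob (622,475).

```bash
python3 - <<'E'
from h import *
np.set_printoptions(precision=4,suppress=True)
S,T=cam('side'),cam('top')
print('knob',tri([ray(S,303.4,204.1),ray(T,314.9,183.5)]))
print('knob z.22',onz(S,303.4,204.1,.22),onz(T,314.9,183.5,.22))
print('pin',tri([ray(S,319.3,309.5),ray(T,393.7,198.7)]), onz(T,393.5,198.5,.085),onz(S,319.5,308,.085))
h=onz(T,195,170.3,.119);print('hole',h)
# shaker corners top guard frame z .245 in top zoom
P={}
for k,(a,b) in dict(fl=(245,445),bl=(185,102),br=(660,38),fr=(722,368)).items():
    P[k]=onz(T,160+a/4-.4,65+b/4-.4,.245);print(k,P[k])
for a,b in [('fr','fl'),('br','bl')]:
    d=P[b]-P[a];print(np.linalg.norm(d),np.degrees(np.arctan2(-d[0],d[1])))
for a,b in [('fr','br'),('fl','bl')]:
    d=P[b]-P[a];print(np.linalg.norm(d),np.degrees(np.arctan2(d[1],d[0])))
# beaker, flask, cyl base approximations
print('flask',onz(T,411,160,.0),onz(S,380,345,.0)); print('beaker',onz(S,236,345,0),onz(T,403,270,.08)); print('cyl',onz(T,163,270,.01),onz(S,220,194,.01))
b=cv2.imread('pics/top0.png')[160:300,340:460];cv2.imwrite('pics/z3.png',cv2.resize(b,None,fx=5,fy=5,interpolation=2)[:600])
s=sense();R=Ro.from_quat(s['tool_rot']).as_matrix();print(R)
E
```

```text
knob (array([ 0.5427, -0.1038,  0.2242]), [np.float64(0.0002698861926461814), np.float64(0.0002698861926460725)])
knob z.22 [ 0.5439 -0.0978  0.22  ] [ 0.5438 -0.104   0.22  ]
pin (array([ 0.5232, -0.3375,  0.0793]), [np.float64(0.0002264413032458748), np.float64(0.0002264413032458702)]) [ 0.5225 -0.3357  0.085 ] [ 0.5236 -0.3378  0.085 ]
hole [0.6132 0.2313 0.119 ]
fl [0.5654 0.1411 0.245 ]
bl [0.802  0.1805 0.245 ]
br [ 0.8376 -0.1389  0.245 ]
fr [ 0.6084 -0.1707  0.245 ]
0.31467358416371866 7.857532819834961
0.32133875461143396 6.36888077258976
0.23145066662482364 7.885432161397161
0.23989141359419544 9.450664807676763
flask [ 0.6568 -0.4145  0.    ] [ 0.6567 -0.4144  0.    ]
beaker [ 0.3177 -0.3349  0.    ] [ 0.3187 -0.3502  0.08  ]
cyl [0.3381 0.344  0.01  ] [0.3382 0.3368 0.01  ]
[[-0.0005  0.441  -0.8975]
 [ 0.0013 -0.8975 -0.441 ]
 [-1.     -0.0014 -0.0002]]
```

```bash
python3 - <<'E'
import cv2
b=cv2.imread('pics/side0.png')[290:370,210:410];cv2.imwrite('pics/z4.png',cv2.resize(b,None,fx=4,fy=4,interpolation=2))
E
```

```text
(no output)
```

View pics/z4.png

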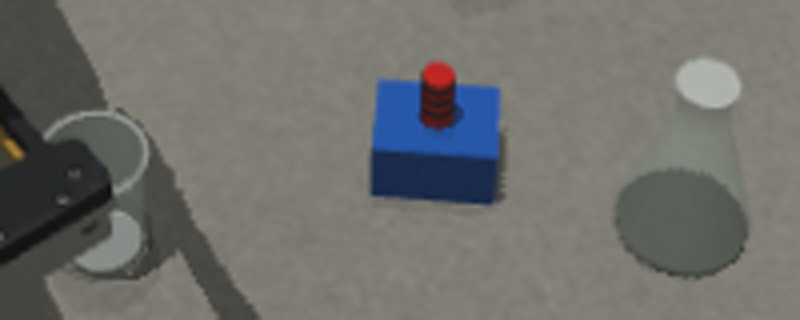

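View pics/z3.png

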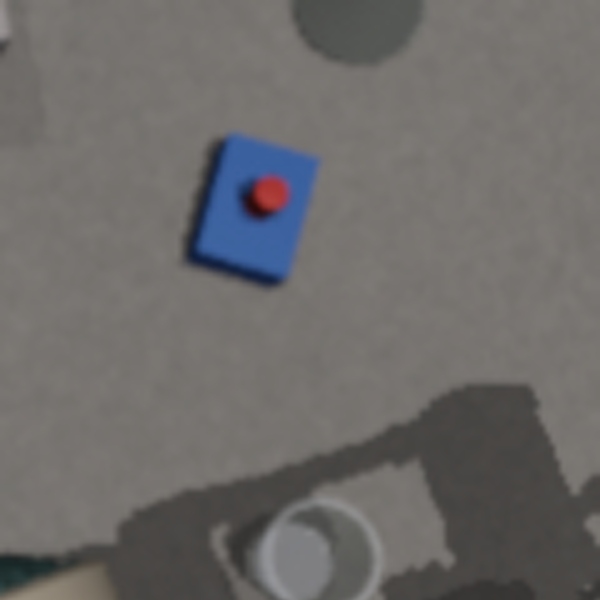

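Call:
{"method": "apply_moves", "body": {"moves": [{"spin": -0.18}, {"spin": -0.18}, {"spin": -0.18}, {"spin": -0.18}, {"spin": -0.18}, {"spin": -0.18}, {"spin": -0.18}]}}

```text
validation failed for argument at $.mo...
```

```bash
cat > go.py <<'E'
from h import *
import sys
np.set_printoptions(precision=4,suppress=True)
# usage: go.py x y z yaw(of tool y)
s=sense();R=Ro.from_quat(s['tool_rot']).as_matrix();p=np.array(s['ee_pos'])
tx,ty,tz,ya=map(float,sys.argv[1:5])
yaw=np.arctan2(R[1,1],R[0,1])
print('t',round(s['t'],3),'pos',p,'yaw',round(yaw,4),'xaxis',R[:,0],'F',np.array(s['ft_force']),'w',round(s['gripper_width']*94,1),'q6',round(s['joint_positions'][5],2))
d=np.array([tx,ty,tz])-p;print('world d',d,'tool d',R.T@d,'spin',round(-(ya-yaw),4))
E
python3 go.py .523 -.337 .16 .14
```

```text
t 0.15 pos [ 0.2535 -0.5157  0.2048] yaw -1.114 xaxis [-0.0005  0.0013 -1.    ] F [ 0.6096  1.6499 -1.0141] w 93.9 q6 -0.12
world d [ 0.2695  0.1787 -0.0448] tool d [ 0.0449 -0.0414 -0.3207] spin -1.254
```

Call:
{"method": "apply_moves", "body": {"moves": [{"dx": 0, "dy": 0, "dz": 0, "spin": -0.18, "claw": 0.094}, {"dx": 0, "dy": 0, "dz": 0, "spin": -0.18, "claw": 0.094}, {"dx": 0, "dy": 0, "dz": 0, "spin": -0.18, "claw": 0.094}, {"dx": 0, "dy": 0, "dz": 0, "spin": -0.18, "claw": 0.08}, {"dx": 0, "dy": 0, "dz": 0, "spin": -0.18, "claw": 0.07}, {"dx": 0, "dy": 0, "dz": 0, "spin": -0.18, "claw": 0.06}, {"dx": 0, "dy": 0, "dz": 0, "spin": -0.18, "claw": 0.06}], "squeeze": 20}}

```text
t: 1.02
ee_pos: [0.2529, -0.5138, 0.202]
tool_rot: [0.452, 0.547, -0.45, 0.542]
ft_force: [-0.7, 0.7, -1.0]
gripper_width: 0.645
```

```bash
python3 go.py .523 -.337 .16 .14
```

```text
t 1.025 pos [ 0.2529 -0.5138  0.202 ] yaw 0.1877 xaxis [-0.0024  0.0069 -1.    ] F [-0.669   0.7315 -0.9944] w 60.6 q6 -1.42
world d [ 0.2701  0.1768 -0.042 ] tool d [ 0.0426  0.2984 -0.123 ] spin 0.0477
```

Call:
{"method": "apply_moves", "body": {"moves": [{"dx": 0.007, "dy": 0.05, "dz": -0.0205, "spin": 0.024, "claw": 0.06}, {"dx": 0.007, "dy": 0.05, "dz": -0.0205, "spin": 0.024, "claw": 0.06}, {"dx": 0.007, "dy": 0.05, "dz": -0.0205, "spin": 0, "claw": 0.06}, {"dx": 0.007, "dy": 0.05, "dz": -0.0205, "spin": 0, "claw": 0.06}, {"dx": 0.007, "dy": 0.05, "dz": -0.0205, "spin": 0, "claw": 0.06}, {"dx": 0.007, "dy": 0.04, "dz": -0.0205, "spin": 0, "claw": 0.06}, {"dx": 0, "dy": 0, "dz": 0, "spin": 0, "claw": 0.06}]}}

```text
t: 1.9
ee_pos: [0.5278, -0.3446, 0.1562]
tool_rot: [0.466, 0.536, -0.464, 0.53]
ft_force: [-1.0, -0.5, 0.6]
gripper_width: 0.639
```

```bash
python3 go.py .523 -.337 .16 .14; python3 - <<'E'
from h import *
s=sense();im=read_camera('wrist');cv2.imwrite('pics/w1.png',im);c=cam('wrist',s)
bl=blobs(im,(0,140,80),(8,255,255))[0];print(bl)
for b in bl: print(onz(c,*b[0],.085),onz(c,*b[0],.07))
print('pred',proj(c,[.523,-.337,.085]))
E
```

```text
t 1.9 pos [ 0.5278 -0.3446  0.1562] yaw 0.1359 xaxis [-0.0048  0.0077 -1.    ] F [-1.0037 -0.5441  0.6195] w 60.1 q6 -0.83
world d [-0.0048  0.0076  0.0038] tool d [-0.0037 -0.0037 -0.0082] spin -0.0041
[([273.1, 212.3], [260, 200, 27, 26, 528])]
[ 0.52238184 -0.33671133  0.085     ] [ 0.52267832 -0.34074367  0.07      ]
pred [273.9326075  212.81854131]
```

View pics/w1.png

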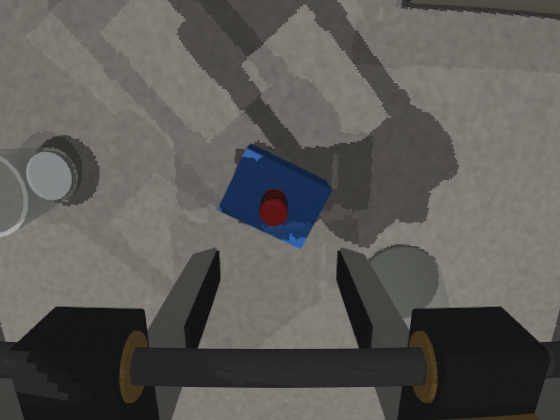

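The pin's red top is at (273,212), agreeing with the prediction within 1 px. Align and descend.

Call:
{"method": "apply_moves", "body": {"moves": [{"dx": 0.01, "dy": -0.0037, "dz": -0.0082, "spin": 0, "claw": 0.06}, {"dx": 0.03, "dy": 0, "dz": 0, "spin": 0, "claw": 0.05}, {"dx": 0.03, "dy": 0, "dz": 0, "spin": 0, "claw": 0.05}, {"dx": 0, "dy": 0, "dz": 0, "spin": 0, "claw": 0.05}]}}

```text
t: 2.45
ee_pos: [0.5153, -0.3394, 0.0848]
tool_rot: [0.467, 0.535, -0.467, 0.528]
ft_force: [-0.9, 0.5, 0.8]
gripper_width: 0.533
```

```bash
python3 go.py .5225 -.3368 .055 .14
```

```text
t 2.45 pos [ 0.5153 -0.3394  0.0848] yaw 0.1288 xaxis [-0.0077  0.0063 -1.    ] F [-0.9462  0.5343  0.82  ] w 50.1 q6 -0.82
world d [ 0.0072  0.0026 -0.0298] tool d [ 0.0297  0.0077 -0.0015] spin -0.0112
```

Call:
{"method": "apply_moves", "body": {"moves": [{"dx": 0.01, "dy": 0.0077, "dz": -0.0015, "spin": -0.011, "claw": 0.05}, {"dx": 0, "dy": 0, "dz": 0, "spin": 0, "claw": 0.05}]}}

```text
t: 2.7
ee_pos: [0.5227, -0.3382, 0.076]
tool_rot: [0.464, 0.536, -0.464, 0.531]
ft_force: [0.2, -0.4, 0.8]
gripper_width: 0.533
```

```bash
python3 go.py .5225 -.3368 .055 .14
```

```text
t 2.7 pos [ 0.5227 -0.3382  0.076 ] yaw 0.1384 xaxis [-0.0057  0.0047 -1.    ] F [ 0.1657 -0.4329  0.7801] w 50.1 q6 -0.82
world d [-0.0002  0.0014 -0.021 ] tool d [ 0.021   0.0001 -0.0013] spin -0.0016
```

Call:
{"method": "apply_moves", "body": {"moves": [{"dx": 0.011, "dy": 0, "dz": -0.001, "spin": 0, "claw": 0.05}, {"dx": 0.01, "dy": 0, "dz": 0, "spin": 0, "claw": 0.05}, {"dx": 0, "dy": 0, "dz": 0, "spin": 0, "claw": 0.05}]}}

```text
t: 3.08
ee_pos: [0.5232, -0.3376, 0.055]
tool_rot: [0.464, 0.535, -0.464, 0.532]
ft_force: [-0.3, 0.2, -0.7]
gripper_width: 0.533
```

```bash
python3 go.py .5225 -.3368 .055 .14
```

```text
t 3.075 pos [ 0.5232 -0.3376  0.055 ] yaw 0.1387 xaxis [-0.0038  0.0029 -1.    ] F [-0.2518  0.2416 -0.6819] w 50.1 q6 -0.82
world d [-0.0007  0.0008  0.    ] tool d [-0.     -0.0006 -0.0009] spin -0.0013
```

Close and lift.

Call:
{"method": "apply_moves", "body": {"moves": [{"dx": 0, "dy": 0, "dz": 0, "spin": 0, "claw": 0.03}, {"dx": 0, "dy": 0, "dz": 0, "spin": 0, "claw": 0.01}, {"dx": 0, "dy": 0, "dz": 0, "spin": 0, "claw": 0.01}, {"dx": 0, "dy": 0, "dz": 0, "spin": 0, "claw": 0.01}, {"dx": 0, "dy": 0, "dz": 0, "spin": 0, "claw": 0.01}], "squeeze": 15}}

```text
t: 3.7
ee_pos: [0.5236, -0.3379, 0.0555]
tool_rot: [0.464, 0.535, -0.464, 0.532]
ft_force: [0.6, -0.7, -1.1]
gripper_width: 0.214
```

```bash
python3 go.py .5225 -.3368 .33 .14
```

```text
t 3.7 pos [ 0.5236 -0.3379  0.0555] yaw 0.1388 xaxis [-0.003   0.0022 -1.    ] F [ 0.6424 -0.6529 -1.0742] w 20.1 q6 -0.82
world d [-0.0011  0.0011  0.2745] tool d [-0.2745 -0.0017 -0.0019] spin -0.0012
```

Call:
{"method": "apply_moves", "body": {"moves": [{"dx": -0.015, "dy": 0, "dz": 0, "spin": 0, "claw": 0.01}, {"dx": -0.02, "dy": 0, "dz": 0, "spin": 0, "claw": 0.01}, {"dx": -0.03, "dy": 0, "dz": 0, "spin": 0, "claw": 0.01}, {"dx": -0.04, "dy": 0, "dz": 0, "spin": 0, "claw": 0.01}, {"dx": -0.04, "dy": 0, "dz": 0, "spin": 0, "claw": 0.01}, {"dx": -0.04, "dy": 0, "dz": 0, "spin": 0, "claw": 0.01}, {"dx": -0.04, "dy": 0, "dz": 0, "spin": 0, "claw": 0.01}, {"dx": -0.04, "dy": 0, "dz": 0, "spin": 0, "claw": 0.01}, {"dx": -0.015, "dy": 0, "dz": 0, "spin": 0, "claw": 0.01}]}}

```text
t: 4.82
ee_pos: [0.5231, -0.3372, 0.3523]
tool_rot: [0.464, 0.533, -0.464, 0.534]
ft_force: [0.0, 1.0, -0.6]
gripper_width: 0.212
```

```bash
python3 go.py .606 .2313 .33 .14
```

```text
t 4.825 pos [ 0.5231 -0.3372  0.3523] yaw 0.1388 xaxis [ 0.0003 -0.0002 -1.    ] F [ 0.0401  0.9611 -0.6063] w 19.9 q6 -0.82
world d [ 0.0829  0.5685 -0.0223] tool d [ 0.0222  0.1608 -0.5516] spin -0.0012
```

Call:
{"method": "apply_moves", "body": {"moves": [{"dx": 0, "dy": 0.015, "dz": -0.03, "spin": 0, "claw": 0.01}, {"dx": 0, "dy": 0.015, "dz": -0.05, "spin": 0, "claw": 0.01}, {"dx": 0, "dy": 0.015, "dz": -0.055, "spin": 0, "claw": 0.01}, {"dx": 0, "dy": 0.015, "dz": -0.055, "spin": 0, "claw": 0.01}, {"dx": 0, "dy": 0.015, "dz": -0.055, "spin": 0, "claw": 0.01}, {"dx": 0, "dy": 0.015, "dz": -0.055, "spin": 0, "claw": 0.01}, {"dx": 0, "dy": 0.015, "dz": -0.055, "spin": 0, "claw": 0.01}, {"dx": 0, "dy": 0.015, "dz": -0.055, "spin": 0, "claw": 0.01}, {"dx": 0, "dy": 0.015, "dz": -0.05, "spin": 0, "claw": 0.01}, {"dx": 0, "dy": 0, "dz": 0, "spin": 0, "claw": 0.01}]}}

```text
t: 6.08
ee_pos: [0.594, 0.1506, 0.3639]
tool_rot: [0.467, 0.528, -0.463, 0.538]
ft_force: [-0.0, -0.9, -1.1]
gripper_width: 0.207
```

```bash
python3 go.py .6132 .2313 .33 .14; python3 - <<'E'
from h import *
s=sense();im=read_camera('wrist');cv2.imwrite('pics/w2.png',im);c=cam('wrist',s)
print('pred',proj(c,[.6132,.2313,.119]))
im=read_camera('top');cv2.imwrite('pics/t2.png',im)
E
```

```text
t 6.075 pos [0.594  0.1506 0.3639] yaw 0.1356 xaxis [ 0.0154 -0.0044 -0.9999] F [-0.0399 -0.8506 -1.122 ] w 19.5 q6 0.0
world d [ 0.0192  0.0807 -0.0339] tool d [ 0.0338  0.0294 -0.0776] spin -0.0044
pred [302.68894489 106.9749869 ]
```

View pics/w2.png

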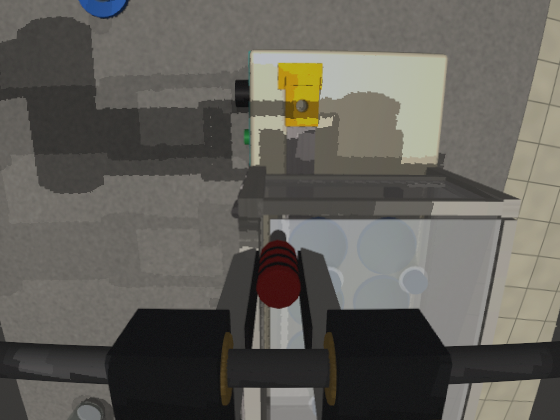

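View pics/t2.png

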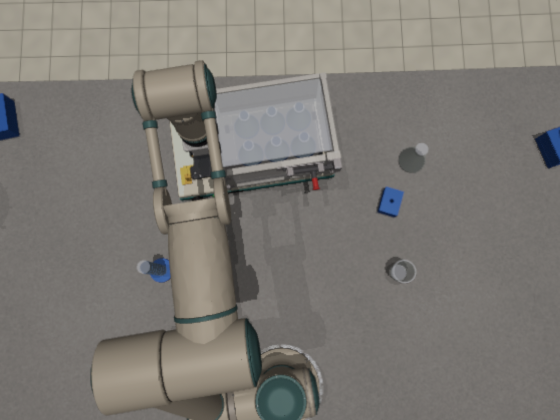

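Wrist picture: clevis hole at about (302,105), predicted (302.7,107); pin hangs straight between fingers with point at ~(278,236).

```bash
python3 - <<'E'
from h import *
np.set_printoptions(precision=4,suppress=True)
im=cv2.imread('pics/w2.png');s=sense();c=cam('wrist',s)
g=cv2.cvtColor(im,cv2.COLOR_BGR2GRAY)
roi=g[98:114,294:311];print(roi.min());ys,xs=np.where(roi<roi.min()+35);u,v=xs.mean()+294,ys.mean()+98;print(u,v,len(xs))
T=cam('top');print(tri([ray(c,u,v),ray(T,195,170.3)]),onz(c,u,v,.119))
R=Ro.from_quat(s['tool_rot']).as_matrix()
for d in [.0505]: print('tip pred',proj(c,np.array(s['ee_pos'])+R@[d,0,0]))
b=im[200:330,210:350];cv2.imwrite('pics/z5.png',cv2.resize(np.vstack([b,im[50:140,230:370]]),None,fx=2.7,fy=2.7,interpolation=2))
E
```

```text
52
304.36986301369865 106.43835616438356 73
(array([0.6137, 0.2294, 0.1225]), [np.float64(0.0019095400648853332), np.float64(0.001909540064885208)]) [0.6154 0.2281 0.119 ]
tip pred [278.9828 232.9344]
```

View pics/z5.png

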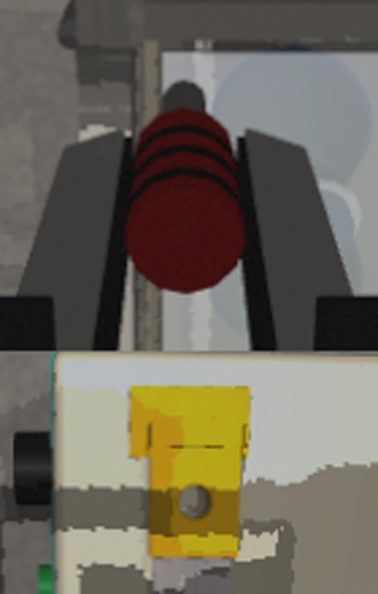

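```bash
python3 - <<'E'
from h import *
np.set_printoptions(precision=4,suppress=True)
c=cam('wrist',sense());print(onz(c,301.7,105.3,.119),tri([ray(c,301.7,105.3),ray(cam('top'),195,170.3)]))
E
python3 go.py .6130 .2305 .21 .14
```

```text
[0.6123 0.2289 0.119 ] (array([0.6112, 0.2292, 0.1285]), [np.float64(0.0005519028588815827), np.float64(0.0005519028588816582)])
t 6.175 pos [0.594  0.1471 0.3642] yaw 0.1316 xaxis [ 0.0158 -0.0065 -0.9999] F [ 0.3178 -1.0582 -0.4211] w 19.7 q6 0.0
world d [ 0.019   0.0834 -0.1542] tool d [ 0.1539  0.0274 -0.0815] spin -0.0084
```

Call:
{"method": "apply_moves", "body": {"moves": [{"dx": 0, "dy": 0.014, "dz": -0.04, "spin": -0.004, "claw": 0.01}, {"dx": 0, "dy": 0.013, "dz": -0.038, "spin": -0.004, "claw": 0.01}, {"dx": 0.03, "dy": 0, "dz": 0, "spin": 0, "claw": 0.01}, {"dx": 0.04, "dy": 0, "dz": 0, "spin": 0, "claw": 0.01}, {"dx": 0.04, "dy": 0, "dz": 0, "spin": 0, "claw": 0.01}, {"dx": 0, "dy": 0, "dz": 0, "spin": 0, "claw": 0.01}, {"dx": 0, "dy": 0, "dz": 0, "spin": 0, "claw": 0.01}]}}

```text
t: 7.05
ee_pos: [0.6156, 0.2152, 0.2583]
tool_rot: [0.471, 0.521, -0.465, 0.539]
ft_force: [0.5, 0.7, -0.3]
gripper_width: 0.211
```

```bash
python3 go.py .613 .2313 .21 .14; python3 - <<'E'
from h import *
np.set_printoptions(precision=4,suppress=True)
s=sense();im=read_camera('wrist');cv2.imwrite('pics/w3.png',im);c=cam('wrist',s)
print('pred',proj(c,[.6132,.2313,.119]))
R=Ro.from_quat(s['tool_rot']).as_matrix();print('tip',proj(c,np.array(s['ee_pos'])+R@[.0505,0,0]))
print(s['ee_pos'],sense()['ee_pos'])
E
```

```text
t 7.05 pos [0.6156 0.2152 0.2583] yaw 0.1231 xaxis [ 0.0246 -0.0108 -0.9996] F [ 0.5435  0.7373 -0.2825] w 19.9 q6 0.12
world d [-0.0026  0.0161 -0.0483] tool d [ 0.0481 -0.0017 -0.017 ] spin -0.0169
pred [274.4531 179.5789]
tip [278.9794 232.9228]
[0.6156 0.2152 0.2583] [0.6156 0.2152 0.2582]
```

View pics/w3.png

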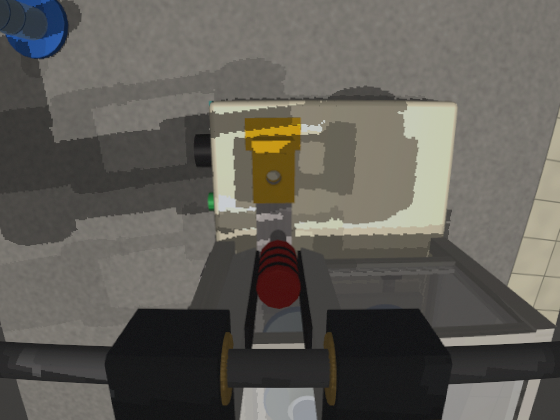

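```bash
python3 - <<'E'
from h import *
np.set_printoptions(precision=4,suppress=True)
im=cv2.imread('pics/w3.png');s=sense();c=cam('wrist',s)
cv2.imwrite('pics/z6.png',cv2.resize(im[100:260,220:340],None,fx=4.9,fy=3.7,interpolation=2)[:600])
u=blobs(im,(15,120,40),(35,255,255),50)[0];print(u)
for v in (175,176,177): print(onz(c,273.5,v,.119),tri([ray(c,273.5,v),ray(cam('top'),195,170.3)]))
E
```

```text
[([272.7, 156.2], [245, 118, 56, 85, 3860]), ([225.1, 368.8], [220, 332, 13, 73, 553]), ([330.7, 368.8], [324, 332, 13, 73, 540])]
[0.6118 0.2351 0.119 ] (array([0.6133, 0.2332, 0.1128]), [np.float64(0.0015349793773536092), np.float64(0.0015349793773536769)])
[0.6119 0.2343 0.119 ] (array([0.6132, 0.2328, 0.1144]), [np.float64(0.001272215461532898), np.float64(0.0012722154615327176)])
[0.612  0.2334 0.119 ] (array([0.613 , 0.2323, 0.116 ]), [np.float64(0.0010118212508874794), np.float64(0.001011821250887361)])
```

View pics/z6.png

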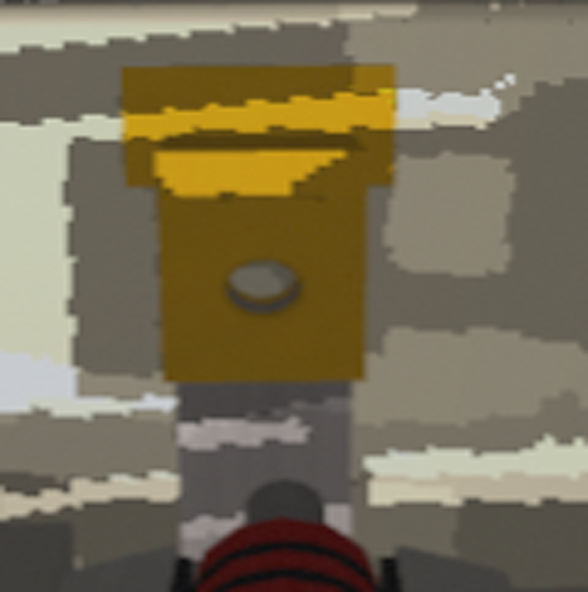

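```bash
python3 go.py .611 .2335 .19 .14
```

```text
t 7.1 pos [0.6156 0.2152 0.2582] yaw 0.1232 xaxis [ 0.0244 -0.011  -0.9996] F [-0.8723 -0.1297 -0.7987] w 19.8 q6 0.12
world d [-0.0046  0.0183 -0.0682] tool d [ 0.0679 -0.0038 -0.0197] spin -0.0168
```

Call:
{"method": "apply_moves", "body": {"moves": [{"dx": 0, "dy": -0.002, "dz": -0.01, "spin": -0.008, "claw": 0.01}, {"dx": 0, "dy": -0.002, "dz": -0.01, "spin": -0.008, "claw": 0.01}, {"dx": 0.015, "dy": 0, "dz": 0, "spin": 0, "claw": 0.01}, {"dx": 0.015, "dy": 0, "dz": 0, "spin": 0, "claw": 0.01}, {"dx": 0.015, "dy": 0, "dz": 0, "spin": 0, "claw": 0.01}, {"dx": 0.01, "dy": 0, "dz": 0, "spin": 0, "claw": 0.01}, {"dx": 0, "dy": 0, "dz": 0, "spin": 0, "claw": 0.01}]}}

```text
t: 7.98
ee_pos: [0.6109, 0.2357, 0.2013]
tool_rot: [0.467, 0.524, -0.46, 0.544]
ft_force: [-0.2, -0.2, -0.9]
gripper_width: 0.209
```

```bash
python3 go.py .611 .2335 .19 .14
```

```text
t 7.975 pos [0.6109 0.2357 0.2013] yaw 0.1408 xaxis [ 0.0277 -0.0101 -0.9996] F [-0.212  -0.2486 -0.8923] w 19.7 q6 0.13
world d [ 0.0001 -0.0022 -0.0113] tool d [ 0.0114 -0.0005  0.002 ] spin 0.0008
```

```bash
python3 - <<'E'
from h import *
np.set_printoptions(precision=4,suppress=True)
s=sense();im=read_camera('wrist');cv2.imwrite('pics/w4.png',im);c=cam('wrist',s)
print('pred',proj(c,[.612,.2336,.119]))
cv2.imwrite('pics/z7.png',cv2.resize(im[150:310,210:350],None,fx=4,fy=3.7,interpolation=2)[:600])
E
```

```text
pred [276.9785 220.21  ]
```

View pics/z7.png

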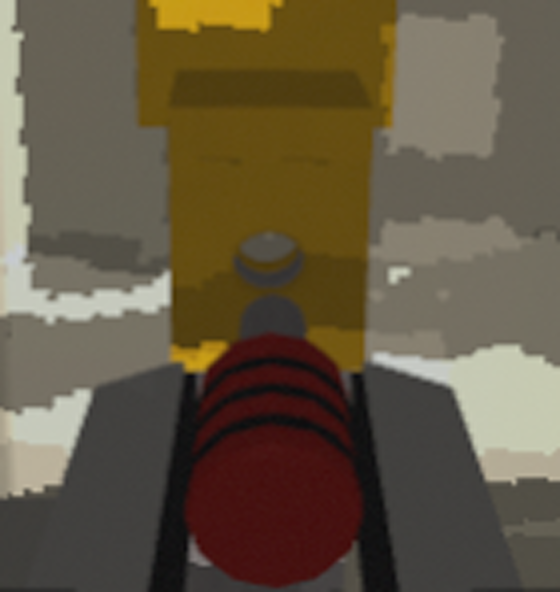

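```bash
python3 go.py .611 .2343 .172 .14
```

```text
t 8.025 pos [0.6112 0.2357 0.2019] yaw 0.1408 xaxis [ 0.0286 -0.0099 -0.9995] F [-0.0271  0.0272 -0.0923] w 19.8 q6 0.13
world d [-0.0002 -0.0014 -0.0299] tool d [ 0.0299 -0.0012  0.001 ] spin 0.0008
```

Call:
{"method": "apply_moves", "body": {"moves": [{"dx": 0.01, "dy": -0.0006, "dz": 0.0005, "spin": 0, "claw": 0.01}, {"dx": 0.01, "dy": -0.0006, "dz": 0.0005, "spin": 0, "claw": 0.01}, {"dx": 0.01, "dy": 0, "dz": 0, "spin": 0, "claw": 0.01}, {"dx": 0, "dy": 0, "dz": 0, "spin": 0, "claw": 0.01}]}}

```text
t: 8.52
ee_pos: [0.6116, 0.2341, 0.1706]
tool_rot: [0.468, 0.523, -0.459, 0.544]
ft_force: [-1.5, -0.4, -1.0]
gripper_width: 0.21
```

```bash
python3 go.py .611 .2343 .165 .14
```

```text
t 8.525 pos [0.6116 0.2341 0.1706] yaw 0.1404 xaxis [ 0.0301 -0.0095 -0.9995] F [-1.5218 -0.4189 -0.9573] w 19.8 q6 0.13
world d [-0.0006  0.0002 -0.0056] tool d [ 0.0056 -0.0007 -0.0004] spin 0.0004
```

```bash
python3 - <<'E'
from h import *
im=read_camera('wrist');im2=read_camera('side')
cv2.imwrite('pics/z8.png',np.hstack([cv2.resize(im[170:310,220:340],None,fx=4,fy=4,interpolation=2),cv2.resize(im2[150:220,260:320],None,fx=5,fy=8,interpolation=2)]))
E
```

```text
(no output)
```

View pics/z8.png

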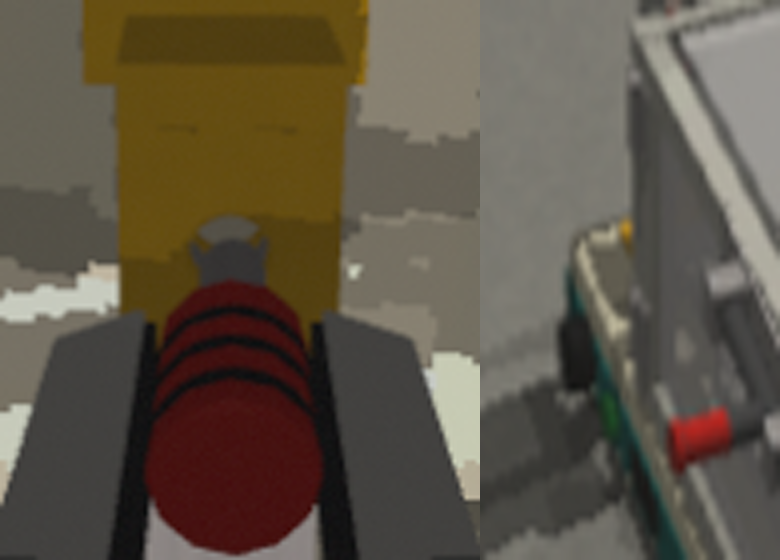

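Tip sits over the hole laterally (hole 190–270, shank 200–265 in zoom). Descend gently.

Call:
{"method": "apply_moves", "body": {"moves": [{"dx": 0.006, "dy": -0.0007, "dz": 0, "spin": 0, "claw": 0.01}, {"dx": 0.006, "dy": 0, "dz": 0, "spin": 0, "claw": 0.01}, {"dx": 0, "dy": 0, "dz": 0, "spin": 0, "claw": 0.01}]}}

```text
t: 9.0
ee_pos: [0.6123, 0.2341, 0.1597]
tool_rot: [0.469, 0.523, -0.458, 0.545]
ft_force: [-0.2, -0.4, -0.8]
gripper_width: 0.213
```

```bash
python3 go.py .611 .2343 .129 .14
```

```text
t 9.0 pos [0.6123 0.2341 0.1597] yaw 0.1406 xaxis [ 0.0332 -0.009  -0.9994] F [-0.1938 -0.3978 -0.8168] w 20.0 q6 0.13
world d [-0.0013  0.0002 -0.0307] tool d [ 0.0306 -0.0022 -0.0008] spin 0.0006
```

Call:
{"method": "apply_moves", "body": {"moves": [{"dx": 0.006, "dy": -0.0005, "dz": 0, "spin": 0, "claw": 0.01}, {"dx": 0.006, "dy": -0.0005, "dz": 0, "spin": 0, "claw": 0.01}, {"dx": 0, "dy": 0, "dz": 0, "spin": 0, "claw": 0.01}]}}

```text
t: 9.38
ee_pos: [0.6116, 0.2338, 0.1468]
tool_rot: [0.469, 0.523, -0.458, 0.545]
ft_force: [-0.6, 0.3, -0.8]
gripper_width: 0.209
```

```bash
python3 go.py .611 .2343 .129 .14
```

```text
t 9.375 pos [0.6116 0.2338 0.1468] yaw 0.1406 xaxis [ 0.0333 -0.0089 -0.9994] F [-0.6275  0.2903 -0.7562] w 19.7 q6 0.13
world d [-0.0006  0.0005 -0.0178] tool d [ 0.0177 -0.0011 -0.0008] spin 0.0006
```

Call:
{"method": "apply_moves", "body": {"moves": [{"dx": 0.006, "dy": -0.0003, "dz": 0, "spin": 0, "claw": 0.01}, {"dx": 0.006, "dy": -0.0003, "dz": 0, "spin": 0, "claw": 0.01}, {"dx": 0.003, "dy": 0, "dz": 0, "spin": 0, "claw": 0.01}, {"dx": 0, "dy": 0, "dz": 0, "spin": 0, "claw": 0.01}]}}

```text
t: 9.88
ee_pos: [0.6118, 0.2336, 0.1307]
tool_rot: [0.469, 0.523, -0.458, 0.545]
ft_force: [0.3, -0.2, -0.7]
gripper_width: 0.211
```

```bash
python3 go.py .611 .2343 .129 .14
```

```text
t 9.875 pos [0.6118 0.2336 0.1307] yaw 0.1405 xaxis [ 0.0337 -0.0088 -0.9994] F [ 0.3469 -0.2319 -0.678 ] w 19.9 q6 0.13
world d [-0.0008  0.0007 -0.0017] tool d [ 0.0016 -0.0008 -0.0008] spin 0.0005
```

Nearly home; press until contact is felt.

Call:
{"method": "apply_moves", "body": {"moves": [{"dx": 0.002, "dy": 0, "dz": 0, "spin": 0, "claw": 0.01}, {"dx": 0.002, "dy": 0, "dz": 0, "spin": 0, "claw": 0.01}, {"dx": 0.001, "dy": 0, "dz": 0, "spin": 0, "claw": 0.01}]}}

```text
t: 10.25
ee_pos: [0.6122, 0.2337, 0.1296]
tool_rot: [0.47, 0.522, -0.457, 0.545]
ft_force: [-0.6, -0.0, 1.4]
gripper_width: 0.213
```

```bash
python3 go.py .611 .2343 .129 .14
```

```text
t 10.25 pos [0.6122 0.2337 0.1296] yaw 0.1407 xaxis [ 0.0361 -0.0083 -0.9993] F [-0.5637 -0.0343  1.3725] w 20.0 q6 0.13
world d [-0.0012  0.0006 -0.0006] tool d [ 0.0005 -0.0011 -0.0008] spin 0.0007
```

Call:
{"method": "apply_moves", "body": {"moves": [{"dx": 0, "dy": 0, "dz": 0, "spin": 0, "claw": 0.03}, {"dx": 0, "dy": 0, "dz": 0, "spin": 0, "claw": 0.045}, {"dx": 0, "dy": 0, "dz": 0, "spin": 0, "claw": 0.05}, {"dx": 0, "dy": 0, "dz": 0, "spin": 0, "claw": 0.05}]}}

```text
t: 10.75
ee_pos: [0.6128, 0.234, 0.1293]
tool_rot: [0.47, 0.522, -0.457, 0.545]
ft_force: [-0.2, 0.6, -0.6]
gripper_width: 0.529
```

```bash
python3 go.py .611 .2343 .26 .14;  python3 - <<'E'
from h import *
im=read_camera('wrist');cv2.imwrite('pics/w9.png',im)
E
```

```text
t 10.75 pos [0.6128 0.234  0.1293] yaw 0.1406 xaxis [ 0.0372 -0.0076 -0.9993] F [-0.2235  0.6267 -0.5981] w 49.7 q6 0.13
world d [-0.0018  0.0003  0.1307] tool d [-0.1307  0.003   0.0012] spin 0.0006
```

View pics/w9.png

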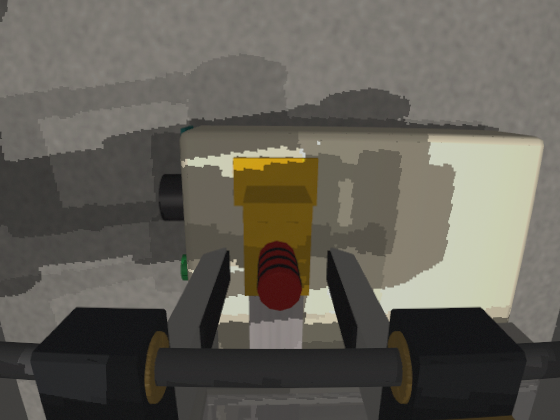

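The pin grip (278,275) stands in the clevis with the open fingers clear. Rise and check seat height.

Call:
{"method": "apply_moves", "body": {"moves": [{"dx": -0.02, "dy": 0, "dz": 0, "spin": 0, "claw": 0.05}, {"dx": -0.03, "dy": 0.0, "dz": 0, "spin": 0, "claw": 0.05}, {"dx": -0.04, "dy": 0.002, "dz": 0, "spin": 0, "claw": 0.05}, {"dx": -0.04, "dy": 0, "dz": 0, "spin": 0, "claw": 0.05}, {"dx": -0.04, "dy": 0, "dz": 0, "spin": 0, "claw": 0.05}, {"dx": -0.03, "dy": 0, "dz": 0, "spin": 0, "claw": 0.05}, {"dx": 0, "dy": 0, "dz": 0, "spin": 0, "claw": 0.05}]}}

```text
t: 11.68
ee_pos: [0.607, 0.2358, 0.333]
tool_rot: [0.469, 0.523, -0.458, 0.545]
ft_force: [0.3, 0.8, -0.3]
gripper_width: 0.534
```

```bash
python3 - <<'E'
from h import *
np.set_printoptions(precision=4,suppress=True)
s=sense();im=read_camera('wrist');cv2.imwrite('pics/w10.png',im);c=cam('wrist',s);print(s['t'],s['ee_pos'],sense()['ee_pos'])
for X in ([.612,.234,.159],[.612,.234,.119],[.612,.234,.1395]): print(proj(c,X))
print(blobs(im,(0,120,40),(8,255,255))[0])
cv2.imwrite('pics/z10.png',cv2.resize(im[130:290,200:340],None,fx=4,fy=3.7,interpolation=2))
E
python3 go.py .53 -.1 .36 -1.43
```

```text
11.675 [0.607  0.2358 0.333 ] [0.6063 0.2356 0.3311]
[277.6945 191.8434]
[276.5001 183.2426]
[277.082  187.4327]
[([277.1, 188.2], [268, 175, 20, 26, 371])]
t 11.725 pos [0.6063 0.2356 0.3311] yaw 0.1404 xaxis [ 0.0306 -0.0092 -0.9995] F [0.4643 0.2036 0.3574] w 50.1 q6 0.13
world d [-0.0763 -0.3356  0.0289] tool d [-0.0281 -0.1216  0.322 ] spin 1.5704
```

View pics/z10.png

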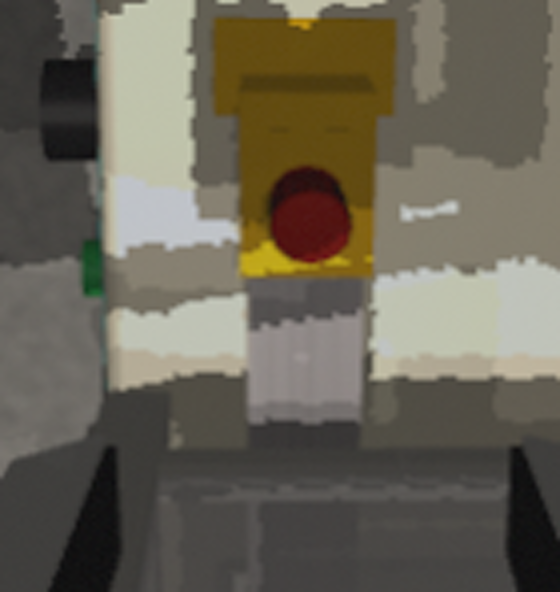

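Pin grip at (277,188) matches a seated pin (predicted mid 187.4). Now travel to above the knob, then turn.

Call:
{"method": "apply_moves", "body": {"moves": [{"dx": -0.01, "dy": -0.012, "dz": 0.03, "spin": 0, "claw": 0.05}, {"dx": -0.01, "dy": -0.02, "dz": 0.05, "spin": 0, "claw": 0.05}, {"dx": 0, "dy": -0.02, "dz": 0.055, "spin": 0, "claw": 0.05}, {"dx": 0, "dy": -0.02, "dz": 0.055, "spin": 0, "claw": 0.05}, {"dx": 0, "dy": -0.02, "dz": 0.055, "spin": 0, "claw": 0.05}, {"dx": 0, "dy": -0.02, "dz": 0.055, "spin": 0, "claw": 0.05}, {"dx": 0, "dy": -0.01, "dz": 0.02, "spin": 0, "claw": 0.05}, {"dx": 0, "dy": 0, "dz": 0, "spin": 0.17, "claw": 0.05}, {"dx": 0, "dy": 0, "dz": 0, "spin": 0.17, "claw": 0.05}, {"dx": 0, "dy": 0, "dz": 0, "spin": 0.17, "claw": 0.05}]}}

```text
t: 12.98
ee_pos: [0.5196, -0.1081, 0.3273]
tool_rot: [-0.583, -0.395, 0.59, -0.394]
ft_force: [0.1, 0.4, 0.5]
gripper_width: 0.534
```

Call:
{"method": "apply_moves", "body": {"moves": [{"dx": 0, "dy": 0, "dz": 0, "spin": 0.17, "claw": 0.05}, {"dx": 0, "dy": 0, "dz": 0, "spin": 0.17, "claw": 0.05}, {"dx": 0, "dy": 0, "dz": 0, "spin": 0.17, "claw": 0.05}, {"dx": 0, "dy": 0, "dz": 0, "spin": 0.17, "claw": 0.05}, {"dx": 0, "dy": 0, "dz": 0, "spin": 0.17, "claw": 0.05}, {"dx": 0, "dy": 0, "dz": 0, "spin": 0.17, "claw": 0.05}, {"dx": 0, "dy": 0, "dz": 0, "spin": 0, "claw": 0.05}]}}

```text
t: 13.85
ee_pos: [0.5126, -0.1062, 0.31]
tool_rot: [-0.693, -0.049, 0.718, -0.044]
ft_force: [-0.2, 0.0, -0.4]
gripper_width: 0.53
```

```bash
python3 go.py .54 -.1 .30 -1.43; python3 - <<'E'
from h import *
np.set_printoptions(precision=4,suppress=True)
s=sense();im=read_camera('wrist');cv2.imwrite('pics/w11.png',im);c=cam('wrist',s);print(s['ee_pos'],sense()['ee_pos'])
print(proj(c,[.5427,-.1038,.2242]),blobs(im,(0,120,40),(8,255,255))[0])
E
```

```text
t 13.85 pos [ 0.5126 -0.1062  0.31  ] yaw -1.4405 xaxis [-0.0368  0.0047 -0.9993] F [-0.2446  0.0017 -0.3803] w 49.8 q6 1.11
world d [ 0.0274  0.0062 -0.01  ] tool d [ 0.009  -0.0025 -0.0283] spin -0.0105
[ 0.5126 -0.1062  0.31  ] [ 0.5125 -0.1062  0.3099]
[281.0856 171.8937] [([280.9, 175.2], [269, 154, 25, 43, 887])]
```

View pics/w11.png

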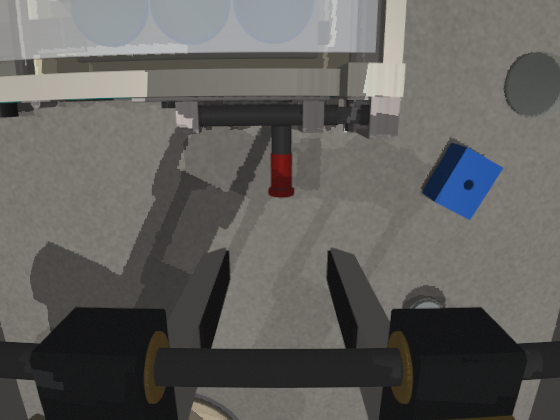

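```bash
python3 - <<'E'
from h import *
np.set_printoptions(precision=4,suppress=True)
c=cam('wrist',sense())
a=onz(c,281.5,154,.229);b=onz(c,281.2,188,.229);d=onz(c,281,197,.222)
print(a,b,d,np.linalg.norm(a-b),np.arctan2(*(a-b)[[1,0]]),(a+b)/2)
print(tri([ray(c,280.9,175.2),ray(cam('top'),314.9,183.5),ray(cam('side'),303.4,204.1)]))
# gate line: barrel dark direction (195,113)->(345,118)
p=onz(c,195,115,.232);q=onz(c,370,118,.232);print(p,q,np.arctan2(*(p-q)[[1,0]])-np.pi/2)
E
```

```text
[ 0.556  -0.1022  0.229 ] [ 0.5322 -0.1052  0.229 ] [ 0.5238 -0.1062  0.222 ] 0.023930856812220014 0.12522195038928996 [ 0.5441 -0.1037  0.229 ]
(array([ 0.5418, -0.104 ,  0.2251]), [np.float64(0.0013460804469522362), np.float64(0.0009662273726022752), np.float64(0.0007412092033895994)])
[ 0.5747 -0.042   0.232 ] [ 0.5881 -0.1569  0.232 ] 0.11563752721188791
```

Knob bar runs from (281,154) to the disc at (281,188): centre ≈ (0.543,-0.104,0.224). Align above, then descend.

```bash
python3 go.py .542 -.104 .27 -1.44
```

```text
t 13.9 pos [ 0.5125 -0.1062  0.3099] yaw -1.4397 xaxis [-0.0371  0.0048 -0.9993] F [1.5976 0.3074 0.0596] w 50.1 q6 1.11
world d [ 0.0295  0.0022 -0.0399] tool d [ 0.0388  0.002  -0.0309] spin 0.0003
```

Call:
{"method": "apply_moves", "body": {"moves": [{"dx": 0, "dy": 0.001, "dz": -0.015, "spin": 0, "claw": 0.05}, {"dx": 0, "dy": 0.001, "dz": -0.016, "spin": 0, "claw": 0.05}, {"dx": 0.02, "dy": 0, "dz": 0, "spin": 0, "claw": 0.05}, {"dx": 0.018, "dy": 0, "dz": 0, "spin": 0, "claw": 0.05}, {"dx": 0, "dy": 0, "dz": 0, "spin": 0, "claw": 0.05}]}}

```text
t: 14.52
ee_pos: [0.5479, -0.1035, 0.2679]
tool_rot: [-0.693, -0.051, 0.718, -0.046]
ft_force: [-0.4, -0.9, 0.5]
gripper_width: 0.535
```

```bash
python3 go.py .542 -.104 .204 -1.44; python3 - <<'E'
from h import *
np.set_printoptions(precision=4,suppress=True)
s=sense();im=read_camera('wrist');cv2.imwrite('pics/w12.png',im);c=cam('wrist',s)
b=blobs(im,(0,120,40),(8,255,255))[0];print(proj(c,[.5427,-.1038,.2242]),b)
E
```

```text
t 14.525 pos [ 0.5479 -0.1035  0.2679] yaw -1.4332 xaxis [-0.0366  0.0055 -0.9993] F [-0.4    -0.8522  0.4617] w 50.3 q6 1.13
world d [-0.0059 -0.0005 -0.0639] tool d [0.064  0.0003 0.0037] spin 0.0068
[277.7612 240.9297] [([277.8, 246.5], [264, 221, 28, 50, 1102])]
```

View pics/w12.png

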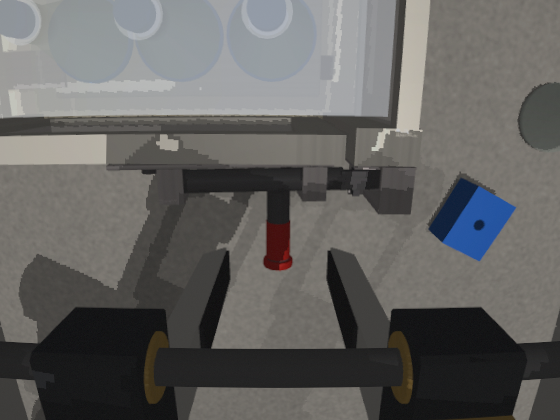

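The knob (278,223–268) lies centred between the fingers.

```bash
python3 - <<'E'
from h import *
np.set_printoptions(precision=4,suppress=True)
c=cam('wrist',sense())
print(onz(c,278,223,.230),onz(c,278,256,.230))
E
python3 go.py .542 -.104 .204 -1.44
```

```text
[ 0.5568 -0.1023  0.23  ] [ 0.5353 -0.1053  0.23  ]
t 14.575 pos [ 0.5484 -0.1037  0.2687] yaw -1.4334 xaxis [-0.0349  0.0049 -0.9994] F [0.9414 0.8027 0.5938] w 49.9 q6 1.13
world d [-0.0064 -0.0003 -0.0647] tool d [0.0649 0.     0.0042] spin 0.0066
```

Call:
{"method": "apply_moves", "body": {"moves": [{"dx": 0.02, "dy": 0, "dz": 0.0015, "spin": 0, "claw": 0.05}, {"dx": 0.02, "dy": 0, "dz": 0.0015, "spin": 0, "claw": 0.045}, {"dx": 0, "dy": 0, "dz": 0, "spin": 0, "claw": 0.045}]}}

```text
t: 14.95
ee_pos: [0.5476, -0.1045, 0.231]
tool_rot: [-0.695, -0.051, 0.715, -0.047]
ft_force: [-0.2, 0.2, 0.4]
gripper_width: 0.479
```

```bash
python3 go.py .542 -.104 .204 -1.44
```

```text
t 14.95 pos [ 0.5476 -0.1045  0.231 ] yaw -1.4318 xaxis [-0.0288  0.0032 -0.9996] F [-0.2069  0.2228  0.3862] w 45.1 q6 1.12
world d [-0.0056  0.0005 -0.027 ] tool d [ 0.0271 -0.001   0.0047] spin 0.0082
```

Call:
{"method": "apply_moves", "body": {"moves": [{"dx": 0.014, "dy": -0.0005, "dz": 0.001, "spin": 0.004, "claw": 0.045}, {"dx": 0.013, "dy": 0, "dz": 0.001, "spin": 0.004, "claw": 0.045}, {"dx": 0, "dy": 0, "dz": 0, "spin": 0, "claw": 0.045}]}}

```text
t: 15.32
ee_pos: [0.5464, -0.1046, 0.2046]
tool_rot: [-0.697, -0.048, 0.714, -0.045]
ft_force: [-0.6, 0.6, -0.2]
gripper_width: 0.477
```

```bash
python3 go.py .545 -.104 .204 -1.44
```

```text
t 15.325 pos [ 0.5464 -0.1046  0.2046] yaw -1.44 xaxis [-0.025   0.0021 -0.9997] F [-0.5938  0.6299 -0.1868] w 44.8 q6 1.13
world d [-0.0014  0.0006 -0.0006] tool d [ 0.0006 -0.0007  0.0013] spin -0.0
```

Call:
{"method": "apply_moves", "body": {"moves": [{"dx": 0, "dy": 0, "dz": 0.001, "spin": 0, "claw": 0.02}, {"dx": 0, "dy": 0, "dz": 0, "spin": 0, "claw": 0.005}, {"dx": 0, "dy": 0, "dz": 0, "spin": 0, "claw": 0.005}, {"dx": 0, "dy": 0, "dz": 0, "spin": 0, "claw": 0.005}, {"dx": 0, "dy": 0, "dz": 0, "spin": 0, "claw": 0.005}], "squeeze": 25}}

```text
t: 15.95
ee_pos: [0.5458, -0.1031, 0.2055]
tool_rot: [-0.697, -0.049, 0.714, -0.044]
ft_force: [-0.7, 0.1, -0.5]
gripper_width: 0.141
```

```bash
python3 go.py .545 -.104 .214 -1.44
```

```text
t 15.95 pos [ 0.5458 -0.1031  0.2055] yaw -1.4399 xaxis [-0.0235  0.0048 -0.9997] F [-0.6776  0.0535 -0.5088] w 13.2 q6 1.13
world d [-0.0008 -0.0009  0.0085] tool d [-0.0085  0.0007  0.0011] spin 0.0001
```

```bash
python3 - <<'E'
from h import *
im=read_camera('wrist');im2=read_camera('side')
cv2.imwrite('pics/z13.png',np.hstack([cv2.resize(im[180:320,210:350],None,fx=3.5,fy=3.5,interpolation=2),cv2.resize(im2[170:231,270:320],None,fx=6,fy=8.04,interpolation=2)[:490]]))
E
```

```text
(no output)
```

View pics/z13.png

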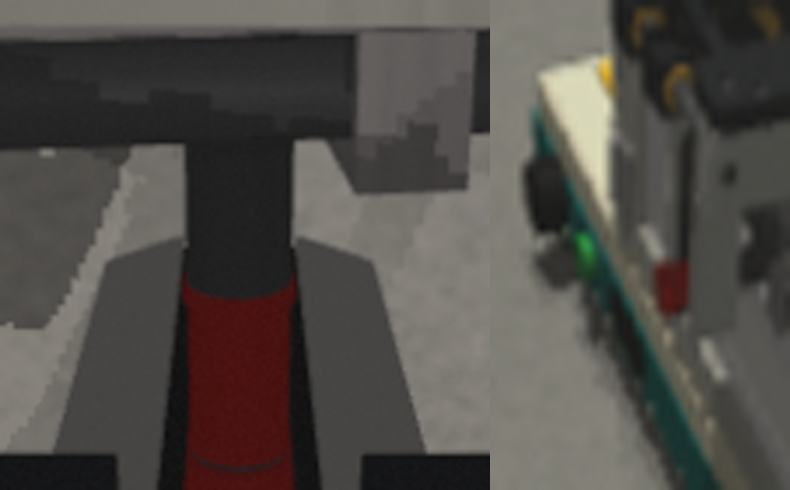

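Pads hold the red bar on both sides. Lift 9 mm.

Call:
{"method": "apply_moves", "body": {"moves": [{"dx": -0.003, "dy": 0, "dz": 0, "spin": 0, "claw": 0.005}, {"dx": -0.003, "dy": 0, "dz": 0, "spin": 0, "claw": 0.005}, {"dx": -0.003, "dy": 0, "dz": 0, "spin": 0, "claw": 0.005}, {"dx": 0, "dy": 0, "dz": 0, "spin": 0, "claw": 0.005}]}}

```text
t: 16.55
ee_pos: [0.5456, -0.1036, 0.2126]
tool_rot: [-0.696, -0.049, 0.715, -0.044]
ft_force: [0.2, -0.1, -4.8]
gripper_width: 0.138
```

```bash
python3 go.py .545 -.104 .215 -1.44
```

```text
t 16.55 pos [ 0.5456 -0.1036  0.2126] yaw -1.44 xaxis [-0.0265  0.0047 -0.9996] F [ 0.2395 -0.1463 -4.8416] w 13.0 q6 1.13
world d [-0.0006 -0.0004  0.0024] tool d [-0.0024  0.0003  0.0007] spin -0.0
```

Call:
{"method": "apply_moves", "body": {"moves": [{"dx": -0.003, "dy": 0, "dz": 0, "spin": 0, "claw": 0.005}, {"dx": 0, "dy": 0, "dz": 0, "spin": 0, "claw": 0.005}]}}

```text
t: 16.8
ee_pos: [0.5455, -0.1036, 0.2155]
tool_rot: [-0.696, -0.049, 0.715, -0.044]
ft_force: [1.0, 1.9, -5.9]
gripper_width: 0.14
```

```bash
python3 go.py .545 -.104 .215 -1.44; python3 - <<'E'
from h import *
im=read_camera('wrist');im2=read_camera('side')
cv2.imwrite('pics/z14.png',np.hstack([cv2.resize(im[180:320,210:350],None,fx=3.5,fy=3.5,interpolation=2),cv2.resize(im2[170:231,270:320],None,fx=6,fy=8.04,interpolation=2)[:490]]))
E
```

```text
t 16.8 pos [ 0.5455 -0.1036  0.2155] yaw -1.44 xaxis [-0.0269  0.0048 -0.9996] F [ 0.9859  1.911  -5.8711] w 13.2 q6 1.13
world d [-0.0005 -0.0004 -0.0005] tool d [0.0005 0.0003 0.0006] spin -0.0
```

View pics/z14.png

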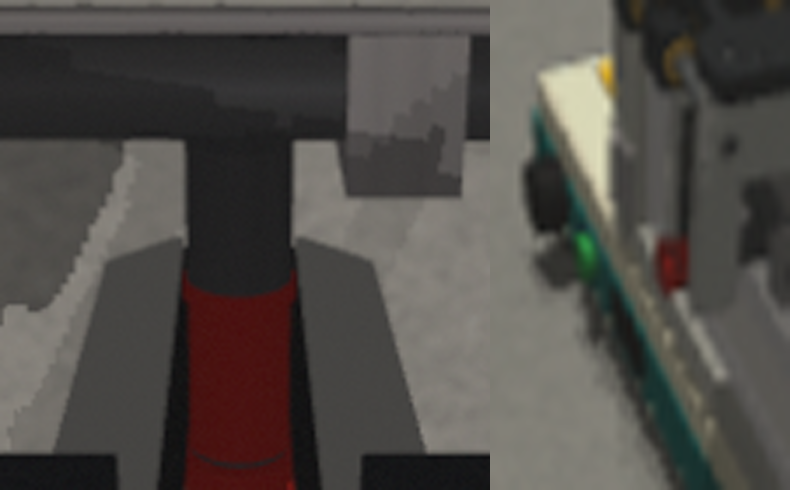

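The knob kept its place in the jaws and rose with them (side view too). Draw the bolt.

Call:
{"method": "apply_moves", "body": {"moves": [{"dx": -0.0005, "dy": -0.008, "dz": 0, "spin": 0, "claw": 0.005}, {"dx": -0.0005, "dy": -0.008, "dz": 0, "spin": 0, "claw": 0.005}, {"dx": 0, "dy": -0.008, "dz": 0, "spin": 0, "claw": 0.005}]}}

```text
t: 17.27
ee_pos: [0.5425, -0.0812, 0.2164]
tool_rot: [-0.696, -0.047, 0.715, -0.045]
ft_force: [1.5, -1.1, -5.2]
gripper_width: 0.143
```

```bash
python3 go.py .540 -.064 .215 -1.44
```

```text
t 17.275 pos [ 0.5425 -0.0812  0.2164] yaw -1.441 xaxis [-0.0266  0.0002 -0.9996] F [ 1.4603 -1.1416 -5.1678] w 13.4 q6 1.17
world d [-0.0025  0.0172 -0.0014] tool d [ 0.0015 -0.0173  0.0002] spin -0.001
```

Call:
{"method": "apply_moves", "body": {"moves": [{"dx": 0.0005, "dy": -0.008, "dz": 0, "spin": 0, "claw": 0.005}, {"dx": 0.0005, "dy": -0.006, "dz": 0, "spin": 0, "claw": 0.005}, {"dx": 0, "dy": -0.003, "dz": 0, "spin": 0, "claw": 0.005}, {"dx": 0, "dy": 0, "dz": 0, "spin": 0, "claw": 0.005}]}}

```text
t: 17.77
ee_pos: [0.5401, -0.064, 0.2159]
tool_rot: [-0.696, -0.046, 0.715, -0.047]
ft_force: [1.1, -2.2, -6.0]
gripper_width: 0.142
```

```bash
python3 go.py .540 -.064 .215 -1.44; python3 - <<'E'
from h import *
im=read_camera('wrist');cv2.imwrite('pics/w15.png',im)
E
```

```text
t 17.775 pos [ 0.5401 -0.064   0.2159] yaw -1.4394 xaxis [-0.026  -0.0039 -0.9997] F [ 1.1163 -2.2253 -6.0178] w 13.4 q6 1.2
world d [-0.0001 -0.     -0.0009] tool d [0.0009 0.     0.    ] spin 0.0006
```

View pics/w15.png

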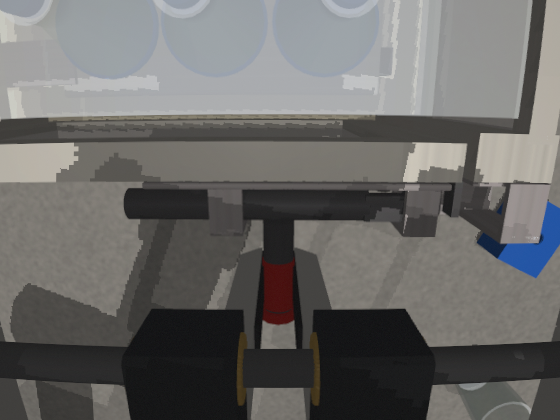

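Bolt is drawn ~40 mm, nose well left of the keeper (505+). Swing the gate along the arc.

Call:
{"method": "apply_moves", "body": {"moves": [{"dx": 0, "dy": -0.0014, "dz": 0.005, "spin": 0.025, "claw": 0.005}, {"dx": 0, "dy": -0.0028, "dz": 0.0097, "spin": 0.05, "claw": 0.005}, {"dx": 0, "dy": -0.0028, "dz": 0.0097, "spin": 0.05, "claw": 0.005}], "squeeze": 35}}

```text
t: 18.2
ee_pos: [0.5147, -0.0582, 0.2159]
tool_rot: [-0.698, 0.001, 0.716, -0.0]
ft_force: [1.3, -2.1, -7.3]
gripper_width: 0.136
```

```bash
cat > arc.py <<'E'
from h import *
np.set_printoptions(precision=4,suppress=True)
s=sense();R=Ro.from_quat(s['tool_rot']).as_matrix();p=np.array(s['ee_pos'])
yaw=np.arctan2(R[1,1],R[0,1]);th=-(yaw+1.44)
H=np.array([.5706,.1366]);r0=np.array([-.030,-.2006])
g=(p-.019*R[:,0])
v=g[:2]-H;a=np.arctan2(v[1],v[0])-np.arctan2(r0[1],r0[0])
print('t',s['t'],'p',p,'spin angle',th,'pos angle',-a,'radius',np.hypot(*v),'F',s['ft_force'],'w',s['gripper_width']*94,'Ftool',R.T@s['ft_force'])
E
python3 arc.py
```

```text
t 18.2 p [ 0.5147 -0.0582  0.2159] spin angle 0.13163502906286317 pos angle 0.1287918470781979 radius 0.20251436101752304 F [ 1.2621 -2.0923 -7.3283] w 12.821587833961791 Ftool [ 7.2946  2.0846 -1.4551]
```

Call:
{"method": "apply_moves", "body": {"moves": [{"dx": 0, "dy": -0.0028, "dz": 0.0097, "spin": 0.05, "claw": 0.005}, {"dx": 0, "dy": -0.0028, "dz": 0.0097, "spin": 0.05, "claw": 0.005}, {"dx": 0, "dy": -0.0028, "dz": 0.0097, "spin": 0.05, "claw": 0.005}, {"dx": 0, "dy": 0, "dz": 0, "spin": 0, "claw": 0.005}]}}

```text
t: 18.7
ee_pos: [0.4836, -0.0461, 0.2161]
tool_rot: [-0.695, 0.056, 0.714, 0.057]
ft_force: [2.0, -1.8, -7.2]
gripper_width: 0.14
```

```bash
python3 arc.py
```

```text
t 18.7 p [ 0.4836 -0.0461  0.2161] spin angle 0.2905449630780277 pos angle 0.29374439070015224 radius 0.20221120746419452 F [ 2.0175 -1.7887 -7.1732] w 13.157758870488731 Ftool [ 7.1113  1.4381 -2.4669]
```

Call:
{"method": "apply_moves", "body": {"moves": [{"dx": 0, "dy": -0.0028, "dz": 0.0097, "spin": 0.05, "claw": 0.005}, {"dx": 0, "dy": -0.002, "dz": 0.007, "spin": 0.036, "claw": 0.005}, {"dx": 0, "dy": 0, "dz": 0, "spin": 0, "claw": 0.005}, {"dx": 0, "dy": 0, "dz": 0, "spin": 0, "claw": 0.005}]}}

```text
t: 19.2
ee_pos: [0.4695, -0.0386, 0.2162]
tool_rot: [-0.693, 0.087, 0.71, 0.087]
ft_force: [1.7, -2.1, -7.6]
gripper_width: 0.135
```

```bash
python3 arc.py;python3 - <<'E'
from h import *
for n in ('wrist','top','side'):
    cv2.imwrite(f'pics/{n}20.png',read_camera(n))
E
python3 arc.py
```

```text
t 19.2 p [ 0.4695 -0.0386  0.2162] spin angle 0.3770155837294462 pos angle 0.3728507548929756 radius 0.20206538095095122 F [ 1.7217 -2.1091 -7.6002] w 12.715402319442981 Ftool [ 7.5492  1.6086 -2.3658]
t 19.35 p [ 0.4694 -0.0385  0.2162] spin angle 0.37758588868705 pos angle 0.37330430748786214 radius 0.2020717787347004 F [ 2.4014 -2.1208 -7.8484] w 12.583335942780923 Ftool [ 7.7801  1.4528 -3.0367]
```

View pics/wrist20.png

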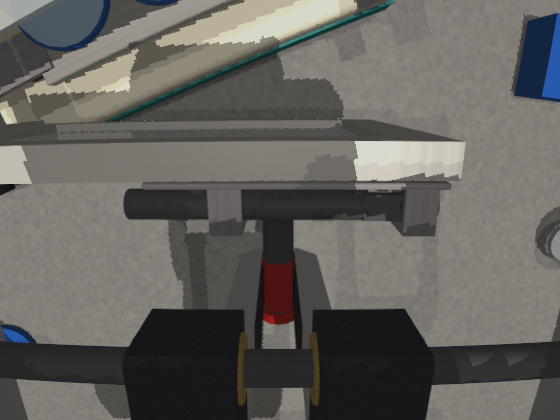

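View pics/top20.png

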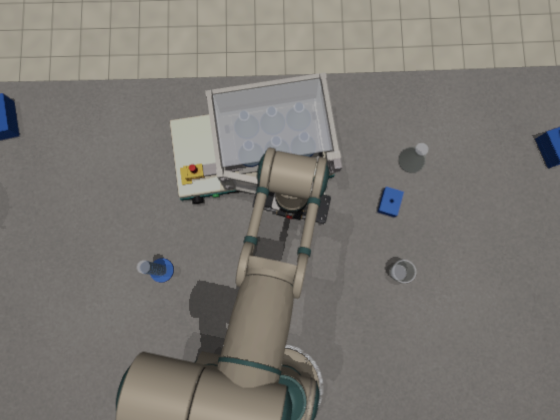

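View pics/side20.png

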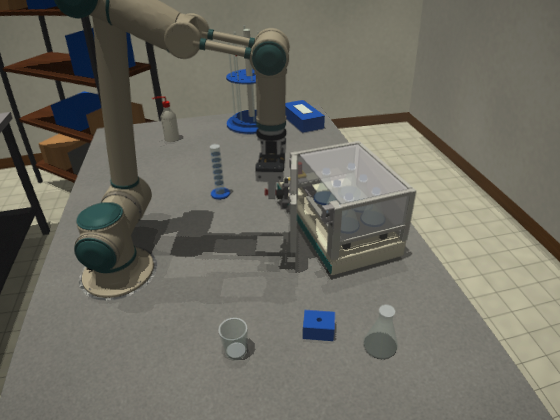

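```bash
python3 - <<'E'
from h import *
T=cam('top');im=cv2.imread('pics/top20.png');print(blobs(im[:, :260],(0,120,60),(8,255,255),5)[0]);print(proj(T,[.612,.2335,.159]),proj(T,[.612,.2335,.119]))
print(sense()['t'],max(abs(x) for x in sense()['dq']))
E
python3 arc.py; python3 -c "
from workcell import sign_off
print(sign_off())"
```

```text
[([192.1, 167.5], [189, 165, 7, 7, 36])]
[191.63336754 167.33408142] [194.23562349 170.71632192]
19.35 0.002319105697238639
t 19.35 p [ 0.4694 -0.0385  0.2162] spin angle 0.37758588868705 pos angle 0.37330430748786214 radius 0.2020717787347004 F [ 2.4014 -2.1208 -7.8484] w 12.583335942780923 Ftool [ 7.7801  1.4528 -3.0367]
the job is handed in; nothing more can be done
None
```

The job is handed in at 19.35 s of the 58 s allowed: the pin is home, the bolt drawn, and the gate held ajar by its knob. No verdict came back on handing in.

**What I did**
- I took the lock pin from its stand and lowered it through the clevis and tongue until it touched its stop. I then let it go.
- I gripped the bolt knob, lifted it 10 mm off the lip, and drew it about 40 mm level towards the hinge.
- I swung the gate out along its arc and kept gripping the knob at 35 N.

**Last checks**
- **Gate:** about 0.37 rad open by both the knob's position and the tool's turn, roughly 100 mm at the free edge. The arm was still.
- **Bolt:** the wrist camera showed the knob between the pads and the bolt's nose clear of the keeper before the swing.
- **Pin:** the top camera put the red grip at (192.1, 167.5), against (191.6, 167.3) expected for a fully seated pin.
- **Glassware:** by eye it stood where it was at the start. I did not measure it again.

**Readings that disagreed**
- **Clevis hole:** estimates from the wrist and top cameras differed by 2–3 mm. I went by the wrist camera, and the pin entered without resistance.
- **Finger opening:** it read about 13 mm on the 15 mm knob bar, unexplained. The pictures showed a proper grip and the knob followed every move.

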